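# Empty the tipping tub into the tin

### The arm

A 6-joint arm with a two-finger parallel gripper is mounted at the origin on the work surface. World frame = base frame: x ahead of the robot, y to its left, z up, the work surface at z = 0. Lengths are in m, angles in rad, forces in N, time in s.
With the tool pointing down it reaches from about 0.375 to 0.9 m from the base axis. Payload 3.1 kg.
Tool frame: the origin (TCP) lies midway between the tips of the shut fingers; the grasp point (between the pads) lies 19 mm behind it; x points along the fingers, z is the direction in which the jaws open and shut, and the axes are right-handed (so a half turn about x gives the same grasp; the last joint's range is limited). The gripper opens to 87 mm and grips with 3 to 60 N. Pads are 19 mm wide; open, the fingers measure 117 mm over their backs; the gripper's body (75 mm by 190 mm) begins 51 mm behind the grasp point.
Start: joints at [-1.395, 0.527, 1.433, -0, 1.181, -0.178], TCP at [0.217, -0.586, 0.223] pointing down, gripper open.
Joint ranges: [-3.08, 3.08], [-0.75, 2.2], [0.22, 2.44], [-1.43, 4.57], [0, 2.65], [-2.85, 2.85]. Speed limits (rad/s): [2.79, 2.79, 3.14, 3.14, 3.14, 3.14].

### API

Orientations are given as a unit quaternion [x, y, z, w].
In Python, from rig import robot, optics, workorder gives the robot as it stands.
- The arm moves only by the tool arm_command, never from a script. Its argument "plan" is a list of rows, each a list of 7 numbers: the shift along the tool's x, y, z in cm, then the turn, a rotation vector about the tool's x, y, z in rad, then the finger opening in cm, from 0 to 8.7. In form: [[x, y, z, ax, ay, az, gripper], ...]. A call has 1 to 12 rows; each row shifts and turns the pose as measured when the row begins, along the tool's axes as they then stand; what a row does not reach is not made up. A row lasts 1/8 s, in which the tool goes at most 62.5 mm and 10.7 degrees, less where a joint would pass 70% of its speed; a pose out of reach is approached as far as the arm can. A call with a gripper value outside its range is refused whole. The fingers move at their own pace and stop on an object; "grip_force" is the grip in N (left out, the last holds). Time passes only in rows, so rows that do not move let the fingers close. It gives the time, the measured TCP pose, the force and the opening at its end, in the units of the state.
- robot.get_obs(): the state, without advancing time (a new reading comes with each control period).
- optics.camera(name): name is "scene" or "top" or "wrist"; returns (picture, depth): 400x640x3 uint8, blue, green, red; 400x640 float32, m along the optical axis (not along the pixel's ray), 0 where there is no reading.
- optics.camera_info(name): a dict with "mtx" (3x3 intrinsics, pixels), "position" and "rotation" of the camera in the world; the wrist camera has in their place "tool_from_camera" (4x4, takes a point from camera to tool coordinates, whose origin is the TCP and whose axes are the tool frame's). Camera axes: x right, y down, z forward; pixel columns grow to the right and rows downward; lengths in m; the calibration is good to about 2 mm. A picture is of the moment at which its call begins: read the wrist's pose just before it. camera_info takes no time and is no camera call.
- workorder.hand_in(): hands the job in, once; it reports no verdict.
The state is a dict: "time": time; "q": joint angles; "joint_velocities": joint speeds; "joint_torque": joint torques, N m; "position": TCP position; "tool_rot": TCP orientation; "ft_force": force on the tool from outside, world axes, zero at the start; "moment": the same for the moment, N m; "grip_width": finger opening in m.
Only numpy, scipy, OpenCV 4.12 (cv2) and the standard library are available. Lean on these libraries where they do the work, as an engineer would, in place of code of your own. Each camera call takes 0.05 s, during which the arm holds its last target. There are 200 camera calls.

### The job

Slide the small empty yellow tin along its guides all the way under the tub, up to the back stop. Then turn the tub over by its red crank handle so that every touch piece drops into the tin, and stand the tub fully upright again, leaving the tin with all five pieces in place beneath it. Do not disturb the other things on the desk.

Things in the scene. Friction and masses are not known exactly. Their poses are not given: they have to be found in the camera images.
- stand: Grey painted tipping stand, fixed, place and yaw vary. Origin on the table under the tub's middle. x: the tub's pivot axis (roughly away from the robot); y: the tin slides towards +y to go under the tub; z up. Two posts, 14 mm thick, inner faces at x = +-82 mm, y -35 to +35 mm, 190 mm high.
- stop (a point): Middle of the near face of the grey back stop (60 mm high), on the table at y = +58 mm in the stand's frame. From it two guide rails, 18 mm high, inner faces at x = +-82 mm, run on the table to y = -270 mm, open at that end.
- tub (a joint): Tilt of the white tub: 0 = upright, mouth up, at its stop; grows to 2.15 rad as the mouth swings over the stand's -y side and down. Stiff: stays where left. Open box, 130 (x) x 120 (y) x 100 mm high, walls 4 mm, -y wall leaning out (lip at y = -70 mm, back wall at +50); pivot at mid-height; underside 115 mm above the table, no part below 77 mm as it turns.
- pivot (a point): Centre of the tub, on the pivot axis, 165 mm above the table.
- handle (a point): Middle of the red crank bar, 14 mm thick, parallel to the pivot axis, on the robot's side. In the stand's frame it spans x = -170 to -102 mm (this point -140; 12 mm steel arm at -108). At tilt t it is at y = -110 sin(t - 0.95), z = 165 + 110 cos(t - 0.95) mm. Turns with the tub.
- tin: Small yellow open tin, empty, 150 (x) x 180 (y) x 55 mm high, walls and floor 4 mm, loose on the table between the guide rails, 7 mm play each side. Origin at the centre of its underside. Starts 85 to 140 mm short; fully home it touches the back stop, origin at y = -32 mm in the stand's frame.
- disc: Touch piece, red round disc, 36 mm across, 30 mm high, about 30 g, starts lying in the tub. Origin at its centre.
- block: Touch piece, orange cube, 30 mm, about 30 g, starts lying in the tub. Origin at its centre.
- cross: Touch piece, dark brown plus-shaped block, 38 mm across, 30 mm high, about 30 g, starts lying in the tub. Origin at its centre.
- drum: Touch piece, green cylinder, 34 mm across, 36 mm high, about 30 g, starts lying in the tub. Origin at its centre.
- slab: Touch piece, blue block, 36 x 22 x 28 mm high, about 30 g, starts lying in the tub. Origin at its centre.
- mosaic: Cork board with coloured tiles, 150 x 150 x 19 mm, bystander. Origin at the centre of its underside.
- camera: Small black camera on a three-legged stand, 146 mm high, feet 110 mm across, bystander. Origin on the table under its middle.
- tissues: Pink tissue box, 120 x 220 x 75 mm, bystander. Origin at the centre of its underside.
- mug: White mug, 80 mm across, 90 mm high, bystander. Origin at the centre of its underside.
Mind the look-alikes: they are no part of the job. Leave any purple or turquoise look-alike of the tin alone.

How it is judged:
By the outcome, as a careful person would: the job done as asked, in the order asked, and still so for the second after the job is handed in, with the robot touching nothing.
It also fails if it takes over 61 s, if anything falls off the work surface, if the arm or the gripper's body presses on something with over 40 N, if the wrist force passes 120 N, or if a joint passes its speed limit or range.

## Working session

There is one attempt and no reset: what is moved stays moved. The work goes in short steps, Python scripts to look and compute and a tool call to move; the robot and the scene stay as the last step left them, time stands still between calls to the robot, and variables do not carry over. Pictures are saved under pics/ and viewed, about 8 in all and at most 12, crops included, and the job is handed in when it is done.

Besides the shell and the picture viewer there is one more tool, called after ">>>" as name(argument=value, ...), one argument or row to a line, values as JSON. arm_command: Moves the arm, as the interface text tells. Its arguments: {"type":"object","properties":{"plan":{"type":"array"},"grip_force":{"type":"number"}},"required":["plan"]}

```bash
mkdir -p pics; ls; cat > shot.py <<'E'
import numpy as np,cv2
from rig import robot,optics,workorder
E
python3 - <<'E'
from shot import *
o=robot.get_obs();print(o)
for n in("scene","top"):
    i,d=optics.camera(n);cv2.imwrite(f"pics/{n}0.png",i);np.save(f"{n}0.npy",d)
    print(n,optics.camera_info(n))
print(optics.camera_info("wrist"))
E
```

```text
pics
{'time': 0.0, 'q': array([-1.39450549e+00,  5.28442176e-01,  1.43388799e+00, -2.79529215e-05,
        1.18139605e+00, -1.78519454e-01]), 'joint_velocities': array([ 1.84721082e-03, -9.21208439e-04, -1.84528105e-04, -4.64252910e-04,
       -8.94990681e-05,  1.20734639e-03]), 'joint_torque': array([-1.20392549e-03, -4.40050864e+01, -1.76591563e+01,  6.32253173e-02,
        5.84886339e-02, -1.75032460e-04]), 'position': array([ 0.21701211, -0.58534073,  0.22159093]), 'tool_rot': array([ 0.40443866,  0.58093157, -0.4033836 ,  0.57985304]), 'ft_force': array([-0.40608369, -0.74031515,  0.7059538 ]), 'moment': array([0.00614601, 0.02309373, 0.01178269]), 'grip_width': 0.08688707189824393}
scene {'mtx': array([[519.89430171,   0.        , 323.40026357],
       [  0.        , 519.89430171, 195.14850682],
       [  0.        ,   0.        ,   1.        ]]), 'position': array([1.58306719, 0.14076169, 1.14874713]), 'rotation': array([ 0.62226923,  0.67215042, -0.29733827, -0.26941559])}
top {'mtx': array([[419.39747172,   0.        , 325.54928559],
       [  0.        , 419.39747172, 202.88542115],
       [  0.        ,   0.        ,   1.        ]]), 'position': array([0.42565366, 0.06101151, 1.45438207]), 'rotation': array([ 0.70879898, -0.7046929 ,  0.02409529, -0.02076883])}
{'mtx': array([[334.8804407 ,   0.        , 324.73950322],
       [  0.        , 334.8804407 , 199.20888241],
       [  0.        ,   0.        ,   1.        ]]), 'tool_from_camera': array([[-1.55733660e-04, -2.52204683e-01,  9.67673898e-01,
        -1.62222105e-01],
       [ 9.82805410e-04, -9.67673481e-01, -2.52204416e-01,
         6.84725335e-02],
       [ 9.99999505e-01,  9.11758425e-04,  3.98567459e-04,
         6.17484608e-05],
       [ 0.00000000e+00,  0.00000000e+00,  0.00000000e+00,
         1.00000000e+00]])}
```

View pics/top0.png

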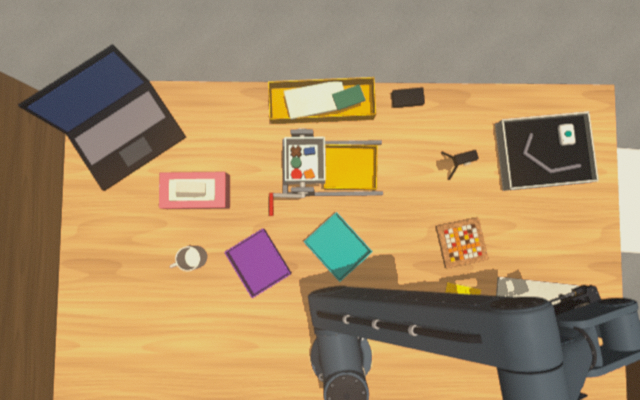

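View pics/scene0.png

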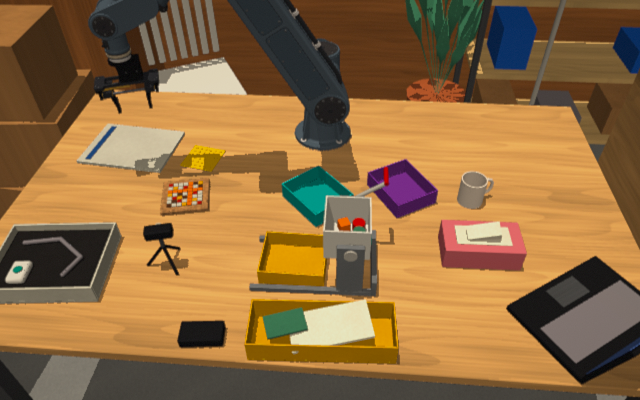

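The top view shows the stand at about (303,160), with the yellow tin between its rails at (350,167). The red crank bar is at (270,204), and -y of the stand points image-right. The scene view confirms this. The big yellow box with papers and the teal and purple tins are look-alikes. Next I'll measure stand pose, tin pose and handle.

```bash
cat > shot.py <<'E'
import numpy as np,cv2
from rig import robot,optics,workorder
from scipy.spatial.transform import Rotation as R
def pose():
    o=robot.get_obs();return o,R.from_quat(o['tool_rot']).as_matrix(),o['position']
def cloud(n,img=None,d=None):
    c=optics.camera_info(n)
    if n=="wrist":
        o,Rt,p=pose();T=c["tool_from_camera"];Rc=Rt@T[:3,:3];pc=Rt@T[:3,3]+p
    else: Rc=R.from_quat(c["rotation"]).as_matrix();pc=c["position"]
    if img is None: img,d=optics.camera(n)
    K=c["mtx"];v,u=np.mgrid[:400,:640]
    P=np.stack([(u-K[0,2])/K[0,0]*d,(v-K[1,2])/K[1,1]*d,d],-1)@Rc.T+pc
    P[d==0]=np.nan
    return img,P
E
python3 - <<'E'
from shot import *
o,Rt,p=pose();print("tool axes cols",Rt.round(3).tolist())
for n in("top","scene"):
    img,P=cloud(n,cv2.imread(f"pics/{n}0.png"),np.load(f"{n}0.npy"))
    h=cv2.cvtColor(img,cv2.COLOR_BGR2HSV);H,S,V=[h[...,k].astype(int) for k in range(3)]
    box=(P[...,0]>.3)&(P[...,0]<.75)&(P[...,1]>-.25)&(P[...,1]<.4)
    red=box&((H<6)|(H>174))&(S>150)&(V>90)&(P[...,2]>.2)
    q=P[red];print(n,"red",len(q),q.mean(0).round(4),np.ptp(q,0).round(3),q[:,2].max(), np.percentile(q,[2,98],axis=0).round(4).tolist())
    yel=box&(H>17)&(H<30)&(S>180)&(P[...,2]>.045)&(P[...,2]<.065)&(P[...,0]<.66)
    q=P[yel];print("yel rim",len(q),cv2.minAreaRect((q[:,:2]*1000).astype(np.float32)))
    f=box&(H>17)&(H<30)&(S>180)&(P[...,2]<.02)&(P[...,2]>-.01)&(P[...,0]<.66)
    q=P[f];print("floor",len(q),cv2.minAreaRect((q[:,:2]*1000).astype(np.float32)))
    g=box&(S<60)&(P[...,2]>.012)&(P[...,2]<.026)
    for lo,hi in((.4,.52),(.55,.72)):
        q=P[g&(P[...,0]>lo)&(P[...,0]<hi)&(P[...,1]<.2)]
        if len(q)>10:
            vx=cv2.fitLine(q[:,:2].astype(np.float32),cv2.DIST_HUBER,0,.001,.001).ravel();print("rail",len(q),vx.round(4),np.percentile(q,[2,98],axis=0).round(3).tolist())
    g=box&(S<60)&(P[...,2]>.18)&(P[...,2]<.198);q=P[g];print('post',len(q))
    for lo,hi in((.4,.55),(.55,.72)):
        r=q[(q[:,0]>lo)&(q[:,0]<hi)]
        if len(r)>5: print(np.median(r,0).round(4),np.percentile(r,[5,95],axis=0).round(3).tolist())
E
python3 - <<'E'
import cv2
i=cv2.imread('pics/top0.png');cv2.imwrite('pics/top0c.png',cv2.resize(i[120:225,255:395],None,fx=5.5,fy=5.5,interpolation=cv2.INTER_CUBIC))
E
```

```text
tool axes cols [[-0.0, 0.938, 0.347], [0.002, 0.347, -0.938], [-1.0, 0.0, -0.002]]
top red 71 [0.4975 0.2149 0.2348] [0.059 0.01  0.012] 0.24076411379660811 [[0.4698, 0.2107, 0.2299], [0.5281, 0.2204, 0.2398]]
yel rim 105 ((610.7210693359375, -27.491348266601562), (91.77300262451172, 175.623779296875), 0.1625892072916031)
floor 1183 ((617.6334228515625, -28.952484130859375), (170.3844757080078, 85.85047912597656), 88.9205093383789)
rail 104 [ 0.0144 -0.9999  0.552  -0.0387] [[0.551, -0.136, 0.012], [0.556, 0.084, 0.023]]
post 292
[0.5434 0.1407 0.1881] [[0.527, 0.1, 0.182], [0.548, 0.162, 0.194]]
[0.6488 0.1178 0.192 ] [[0.551, 0.067, 0.181], [0.701, 0.176, 0.197]]
scene red 69 [0.5044 0.2151 0.2332] [0.07  0.009 0.012] 0.23702804839237812 [[0.4713, 0.2109, 0.2293], [0.5362, 0.2193, 0.2365]]
yel rim 216 ((610.4554443359375, -27.726104736328125), (180.0608673095703, 95.44358825683594), 89.60155487060547)
floor 1694 ((583.1503295898438, -34.992584228515625), (195.4163055419922, 153.972412109375), 89.7219467163086)
rail 13 [ 0.9841 -0.1776  0.5569 -0.1348] [[0.551, -0.14, 0.013], [0.564, -0.131, 0.023]]
post 708
[0.5341 0.1542 0.188 ] [[0.528, 0.102, 0.182], [0.546, 0.17, 0.197]]
[0.6397 0.1181 0.1893] [[0.575, 0.067, 0.181], [0.706, 0.174, 0.197]]
```

View pics/top0c.png

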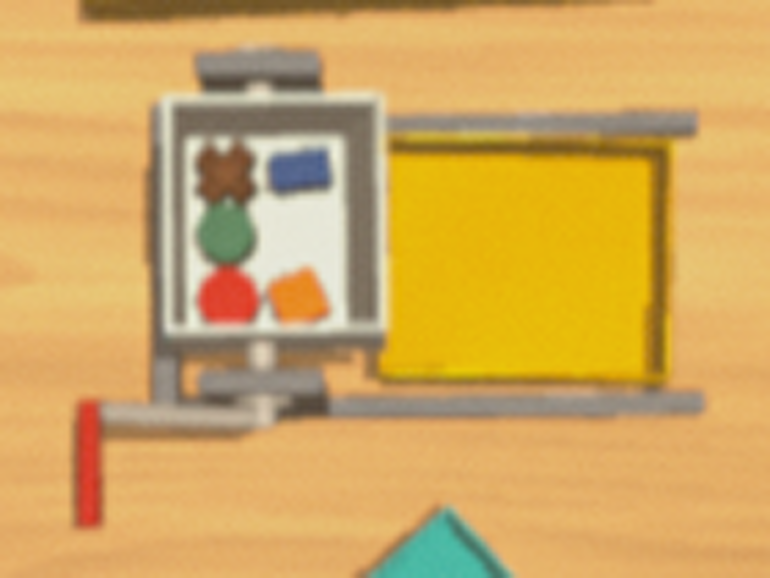

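Pose so far: stand origin ≈ (0.640, 0.1275), yaw ≈ 0.014. The tin's -y edge is at y ≈ -0.118, about 123 mm short, and the handle is at (0.50, 0.215, 0.23). I'll push with the tool leaning back, so the body and wrist camera stay clear of the tub.

```bash
cat >> shot.py <<'E'
from scipy.spatial.transform import Slerp
O=np.array([.640,.1275,0]);YAW=.0144
SR=R.from_euler('z',YAW).as_matrix()
def W(x,y,z): return SR@np.array([x,y,z])/1000+O
def tool(xs,ys):
    "tool axes from stand-frame x(pointing) and y directions"
    xs=np.array(xs,float);xs/=np.linalg.norm(xs);ys=np.array(ys,float);ys-=xs*(xs@ys);ys/=np.linalg.norm(ys)
    return SR@np.stack([xs,ys,np.cross(xs,ys)],1)
def rows(wps,grip,dmax=.055,amax=.17,start=None):
    p,Rt=start if start else (pose()[2],pose()[1]); n=0
    for q,Rq in wps:
        dr=R.from_matrix(Rt.T@Rq).as_rotvec();N=max(1,int(np.ceil(max(np.linalg.norm(q-p)/dmax,np.linalg.norm(dr)/amax))))
        for k in range(N):
            Ra=Rt@R.from_rotvec(dr*k/N).as_matrix()
            s=Ra.T@(q-p)/N*100
            print([*(float(x) for x in s.round(2)),*(float(x) for x in (dr/N).round(3)),grip]);n+=1
        print('--');p,Rt=q,Rq
    print(n,'rows')
def st():
    o,Rt,p=pose();print('t',round(o['time'],2),'stand',(SR.T@(p-O)*1000).round(1),'x',(SR.T@Rt[:,0]).round(3),'y',(SR.T@Rt[:,1]).round(3),'F',o['ft_force'].round(1),'w',round(o['grip_width'],4),'q',o['q'].round(2))
E
python3 - <<'E'
from shot import *
st()
D=tool([0,0,-1],[0,1,0]);a=.7;T=tool([0,np.sin(a),-np.cos(a)],[0,1,0])
p=pose()[2]
rows([(p+[.08,.08,.06],pose()[1]),(W(0,-340,250),D),(W(0,-300,35),T)],6.0)
E
```

```text
t 0.1 stand [-433.2 -706.8  221.7] x [-0.     0.002 -1.   ] y [0.943 0.334 0.   ] F [ 0.5  0.1 -0.2] w 0.0875 q [-1.39  0.53  1.43 -0.    1.18 -0.18]
[-2.0, 3.43, -1.58, 0.0, 0.0, 0.0, 6.0]
[-2.0, 3.43, -1.58, 0.0, 0.0, 0.0, 6.0]
[-2.0, 3.43, -1.58, 0.0, 0.0, 0.0, 6.0]
--
[0.36, 4.76, -1.71, -0.137, -0.0, -0.0, 6.0]
[0.36, 4.94, -1.04, -0.137, -0.0, -0.0, 6.0]
[0.35, 5.04, -0.36, -0.137, -0.0, -0.0, 6.0]
[0.35, 5.04, 0.33, -0.137, -0.0, -0.0, 6.0]
[0.35, 4.95, 1.01, -0.137, -0.0, -0.0, 6.0]
[0.35, 4.77, 1.68, -0.137, -0.0, -0.0, 6.0]
[0.35, 4.49, 2.31, -0.137, -0.0, -0.0, 6.0]
[0.35, 4.14, 2.9, -0.137, -0.0, -0.0, 6.0]
[0.35, 3.7, 3.44, -0.137, -0.0, -0.0, 6.0]
--
[4.3, 0.8, 0.0, 0.0, 0.0, 0.14, 6.0]
[4.37, 0.19, 0.0, 0.0, 0.0, 0.14, 6.0]
[4.35, -0.42, 0.0, 0.0, 0.0, 0.14, 6.0]
[4.25, -1.02, 0.0, 0.0, 0.0, 0.14, 6.0]
[4.07, -1.61, 0.0, 0.0, 0.0, 0.14, 6.0]
--
17 rows
```

>>> arm_command(
  plan=[
    [-2, 3.4, -1.6, 0, 0, 0, 6],
    [-2, 3.4, -1.6, 0, 0, 0, 6],
    [-2, 3.4, -1.6, 0, 0, 0, 6],
    [0.4, 4.8, -1.7, -0.137, 0, 0, 6],
    [0.4, 4.9, -1, -0.137, 0, 0, 6],
    [0.4, 5, -0.4, -0.137, 0, 0, 6],
    [0.4, 5, 0.3, -0.137, 0, 0, 6],
    [0.4, 4.9, 1, -0.137, 0, 0, 6],
    [0.4, 4.8, 1.7, -0.137, 0, 0, 6],
    [0.4, 4.5, 2.3, -0.137, 0, 0, 6],
    [0.4, 4.1, 2.9, -0.137, 0, 0, 6],
    [0.4, 3.7, 3.4, -0.137, 0, 0, 6],
  ],
)

```text
time: 1.6
position: [0.6465, -0.1976, 0.2422]
tool_rot: [-0.015, 0.709, 0.02, 0.705]
ft_force: [-0.1, -1.3, 1.0]
grip_width: 0.0599
```

```bash
python3 - <<'E'
from shot import *
st()
a=.7;T=tool([0,np.sin(a),-np.cos(a)],[0,1,0])
rows([(W(0,-300,100),T),(W(0,-290,35),T)],6.0)
E
```

```text
t 1.6 stand [   1.9 -325.2  242.2] x [-0.005  0.008 -1.   ] y [-0.035  0.999  0.008] F [-0.1 -1.3  1. ] w 0.0599 q [-0.46  0.58  1.27  0.    1.3  -0.51]
[2.85, 0.48, -0.01, 0.006, -0.003, 0.138, 6.0]
[2.89, 0.08, -0.02, 0.006, -0.003, 0.138, 6.0]
[2.87, -0.31, -0.03, 0.006, -0.003, 0.138, 6.0]
[2.8, -0.71, -0.03, 0.006, -0.003, 0.138, 6.0]
[2.67, -1.09, -0.04, 0.006, -0.003, 0.138, 6.0]
--
[2.81, -1.71, -0.0, 0.0, 0.0, 0.0, 6.0]
[2.81, -1.71, -0.0, 0.0, 0.0, 0.0, 6.0]
--
7 rows
```

>>> arm_command(
  plan=[
    [2.8, 0.5, 0, 0.03, 0, 0.14, 6],
    [2.9, 0.1, 0, 0, 0, 0.14, 6],
    [2.9, -0.3, 0, 0, 0, 0.14, 6],
    [2.8, -0.7, 0, 0, 0, 0.14, 6],
    [2.7, -1.1, 0, 0, 0, 0.14, 6],
    [2.8, -1.7, 0, 0, 0, 0, 6],
    [2.8, -1.7, 0, 0, 0, 0, 6],
    [0, 0, 0, 0, 0, 0, 6],
  ],
)

```text
time: 2.6
position: [0.6474, -0.1504, 0.0259]
tool_rot: [0.245, 0.666, 0.262, 0.654]
ft_force: [0.3, 0.8, -0.2]
grip_width: 0.06
```

```bash
python3 - <<'E'
from shot import *
st()
i,P=cloud("scene");cv2.imwrite("pics/s1.png",cv2.resize(i[150:350,150:450],None,fx=2.6,fy=2.6))
a=.7;T=tool([0,np.sin(a),-np.cos(a)],[0,1,0])
rows([(W(0,-255,30),T)],6.0)
E
```

```text
t 2.6 stand [   3.4 -278.    25.9] x [-0.015  0.669 -0.743] y [-0.006  0.743  0.669] F [ 0.3  0.8 -0.2] w 0.06 q [-0.65  1.01  1.22  0.55  1.44 -0.9 ]
[1.42, 1.94, -0.43, 0.008, -0.012, -0.031, 6.0]
--
1 rows
```

View pics/s1.png

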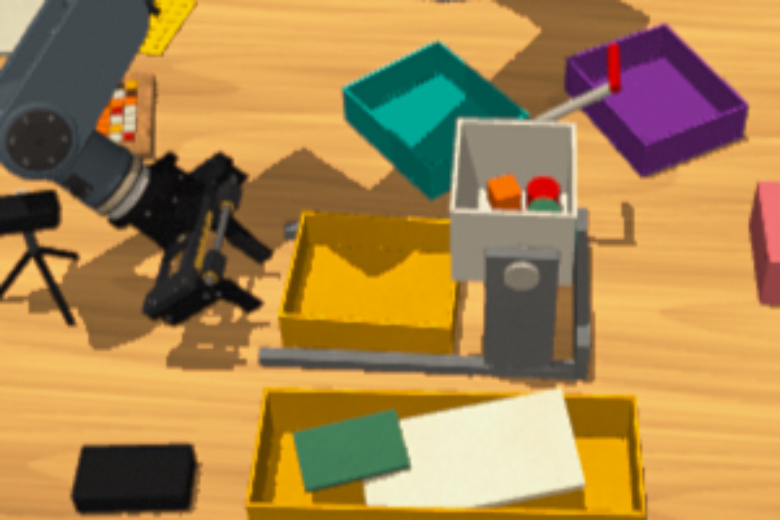

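The fingers are just behind the tin's -y wall and level with it. Pushing along the rails.

>>> arm_command(
  plan=[
    [0.67, 0.74, -0.1, 0, 0, 0, 6],
    [0.67, 0.74, -0.1, 0, 0, 0, 6],
    [0.67, 0.74, 0, 0, 0, 0, 6],
    [0.67, 0.74, 0, 0, 0, 0, 6],
    [0.67, 0.74, 0, 0, 0, 0, 6],
    [0.67, 0.74, 0, 0, 0, 0, 6],
    [0.67, 0.74, 0, 0, 0, 0, 6],
    [0.67, 0.74, 0, 0, 0, 0, 6],
    [0.67, 0.74, 0, 0, 0, 0, 6],
    [0.67, 0.74, 0, 0, 0, 0, 6],
  ],
)

```text
time: 3.9
position: [0.6474, -0.0485, 0.032]
tool_rot: [0.24, 0.663, 0.259, 0.66]
ft_force: [-0.1, -3.2, 0.5]
grip_width: 0.0602
```

```bash
python3 - <<'E'
from shot import *
st()
E
```

```text
t 3.9 stand [   4.9 -176.1   32. ] x [-0.004  0.66  -0.751] y [-0.014  0.751  0.66 ] F [-0.1 -3.2  0.5] w 0.0602 q [-0.53  0.96  1.37  0.62  1.31 -0.88]
```

>>> arm_command(
  plan=[
    [0.72, 0.7, 0.1, 0, 0, 0, 6],
    [0.72, 0.7, 0.1, 0, 0, 0, 6],
    [0.72, 0.7, 0, 0, 0, 0, 6],
    [0.72, 0.7, 0, 0, 0, 0, 6],
  ],
)

```text
time: 4.4
position: [0.6495, -0.0068, 0.0302]
tool_rot: [0.239, 0.662, 0.259, 0.661]
ft_force: [-0.7, -3.2, 2.3]
grip_width: 0.06
```

>>> arm_command(
  plan=[
    [0.36, 0.34, 0, 0, 0, 0, 6],
    [0.36, 0.34, 0, 0, 0, 0, 6],
  ],
)

```text
time: 4.65
position: [0.6495, -0.0001, 0.0296]
tool_rot: [0.236, 0.662, 0.258, 0.663]
ft_force: [-7.6, -26.8, 14.9]
grip_width: 0.0603
```

```bash
python3 - <<'E'
from shot import *
st()
E
```

```text
t 4.65 stand [   7.7 -127.7   29.6] x [-0.001  0.654 -0.756] y [-0.018  0.756  0.654] F [ -7.6 -26.8  14.9] w 0.0603 q [-0.46  0.95  1.41  0.66  1.24 -0.86]
```

Force rose to 27 N at the expected spot (tip at about -128), so the tin is against the stop. I'll retreat and verify.

>>> arm_command(
  plan=[
    [-0.7, -0.7, 0, 0, 0, 0, 6],
    [-2, -2.2, 0, 0, 0, 0, 6],
    [-2, -2.2, 0, 0, 0, 0, 6],
    [-3, -3, 0, 0, 0, 0, 6],
    [-5, -1, 0, 0, 0, 0, 6],
    [-5, 0, 0, 0, 0, 0, 6],
    [-5, 0, 0, 0, 0, 0, 6],
    [-5, 1, 0, 0, 0, 0, 6],
  ],
)

```text
time: 5.65
position: [0.6501, -0.2558, 0.1806]
tool_rot: [0.243, 0.666, 0.258, 0.656]
ft_force: [0.3, 0.7, -0.8]
grip_width: 0.0597
```

```bash
python3 - <<'E'
from shot import *
st()
for n in("top","scene"):
    img,P=cloud(n);cv2.imwrite(f"pics/{n}2.png",img)
    h=cv2.cvtColor(img,cv2.COLOR_BGR2HSV);H,S,V=[h[...,k].astype(int) for k in range(3)]
    L=(P-O)@SR*1000
    m=(H>15)&(H<30)&(S>170)&(L[...,2]>40)&(L[...,2]<66)&(abs(L[...,0])<90)&(L[...,1]<-90)&(L[...,1]>-260)
    q=L[m];print(n,len(q),np.percentile(q,[1,50,99],axis=0).round(1).tolist())
    f=q[q[:,1]<-110]
    if len(f)>8: print('front edge fit',[ (c,np.percentile(f[abs(f[:,0]-c)<12,1],[5,50]).round(1).tolist()) for c in(-55,0,55) if (abs(f[:,0]-c)<12).sum()>3])
    m=((H<6)|(H>174))&(S>150)&(V>80)&(L[...,2]>190)&(L[...,0]<-95)&(L[...,0]>-190)
    q=L[m];print('handle',len(q),np.percentile(q,[1,50,99],axis=0).round(1).tolist())
a=.45
G=tool([0,-np.sin(a),-np.cos(a)],[-1,0,0])
u=np.array([0,np.sin(a),np.cos(a)])
h=np.array([-146,89,229])
D=tool([0,0,-1],[-1,0,0])
print("to above")
rows([(W(-100,-100,370),tool([0,0,-1],[-1,1,0])),(W(*(h+60*u)),G),(W(*(h-19*u)),G)],6.0,dmax=.05)
E
```

```text
t 5.65 stand [   4.6 -383.4  180.6] x [-0.011  0.663 -0.749] y [-0.005  0.749  0.663] F [ 0.3  0.7 -0.8] w 0.0597 q [-0.75  0.89  1.    0.5   1.77 -0.8 ]
top 77 [[-76.2, -120.7, 42.0], [-22.1, -117.4, 53.2], [71.0, -92.6, 60.3]]
front edge fit [(-55, [-120.2, -120.1]), (0, [-117.6, -117.4]), (55, [-118.2, -118.0])]
handle 69 [[-169.0, 85.5, 228.2], [-142.4, 88.9, 234.9], [-110.5, 94.8, 240.1]]
scene 167 [[-76.7, -120.9, 40.6], [3.5, -115.8, 51.7], [77.1, -91.8, 58.4]]
front edge fit [(-55, [-121.4, -118.9]), (0, [-120.3, -117.6]), (55, [-119.9, -118.2])]
handle 69 [[-170.6, 85.0, 229.0], [-130.7, 90.0, 233.4], [-103.2, 94.1, 239.1]]
to above
[0.62, 4.24, -1.3, -0.093, 0.035, -0.085, 6.0]
[0.29, 4.38, -0.88, -0.093, 0.035, -0.085, 6.0]
[-0.06, 4.45, -0.47, -0.093, 0.035, -0.085, 6.0]
[-0.42, 4.45, -0.06, -0.093, 0.035, -0.085, 6.0]
[-0.8, 4.39, 0.32, -0.093, 0.035, -0.085, 6.0]
[-1.19, 4.26, 0.69, -0.093, 0.035, -0.085, 6.0]
[-1.57, 4.06, 1.03, -0.093, 0.035, -0.085, 6.0]
[-1.94, 3.8, 1.33, -0.093, 0.035, -0.085, 6.0]
--
[1.45, 3.08, 1.99, -0.129, 0.071, -0.029, 6.0]
[1.2, 2.83, 2.47, -0.129, 0.071, -0.029, 6.0]
[0.93, 2.52, 2.89, -0.129, 0.071, -0.029, 6.0]
[0.65, 2.14, 3.24, -0.129, 0.071, -0.029, 6.0]
[0.35, 1.72, 3.53, -0.129, 0.071, -0.029, 6.0]
[0.05, 1.26, 3.74, -0.129, 0.071, -0.029, 6.0]
--
[3.95, -0.0, 0.0, 0.0, 0.0, 0.0, 6.0]
[3.95, -0.0, 0.0, 0.0, 0.0, 0.0, 6.0]
--
16 rows
```

View pics/scene2.png

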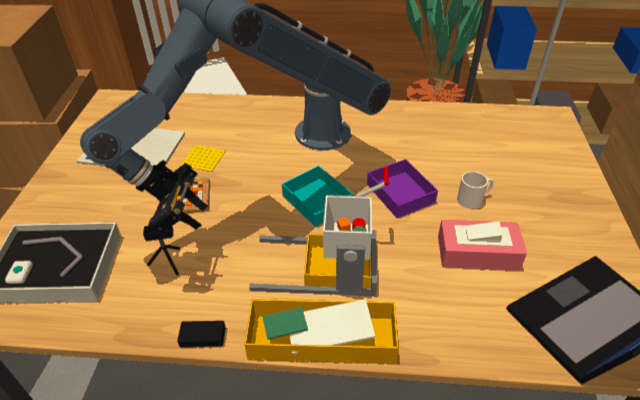

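The tin is home: its front edge sits at -118 to -121 in the stand frame on both sides, where -122 is expected. The handle is where it was predicted. Next, the crank.

>>> arm_command(
  plan=[
    [0.3, 4.4, -1.3, -0.093, 0.035, -0.085, 6],
    [0, 4.4, -0.9, -0.093, 0.035, -0.085, 6],
    [-0.1, 4.4, -0.5, -0.093, 0.035, -0.085, 6],
    [-0.4, 4.4, -0.1, -0.093, 0.035, -0.085, 6],
    [-0.8, 4.4, 0.3, -0.093, 0.035, -0.085, 6],
    [-1.2, 4.3, 0.7, -0.093, 0.035, -0.085, 6],
    [-1.6, 4.1, 1, -0.093, 0.035, -0.085, 6],
    [-1.9, 3.8, 1.3, -0.093, 0.035, -0.085, 6],
  ],
)

```text
time: 6.75
position: [0.5333, 0.0183, 0.3662]
tool_rot: [-0.281, 0.654, 0.275, 0.647]
ft_force: [0.5, 0.1, 0.0]
grip_width: 0.0597
```

```bash
cat > h.py <<'E'
from shot import *
def tgt(t,a,off=0,x=-146):
    "TCP pose with grasp point at bar at tilt t, tool tilted a from vertical (outward +y for a>0)"
    u=np.array([0,np.sin(a),np.cos(a)]);h=np.array([x,-110*np.sin(t-.95),165+110*np.cos(t-.95)])
    return W(*(h+(off-19)*u)),tool(-u,[-1,0,0])
E
python3 - <<'E'
from h import *
st()
rows([tgt(0,.45,100),tgt(0,.45,50)],6.0,dmax=.05)
E
```

```text
t 6.75 stand [-108.2 -107.7  366.2] x [-0.005 -0.012 -1.   ] y [-0.713  0.701 -0.005] F [0.5 0.1 0. ] w 0.0597 q [-0.17  0.26  1.45 -0.01  1.43 -0.97]
[1.03, 3.17, 2.33, -0.127, 0.069, -0.029, 6.0]
[0.76, 2.87, 2.78, -0.127, 0.069, -0.029, 6.0]
[0.48, 2.51, 3.16, -0.127, 0.069, -0.029, 6.0]
[0.18, 2.1, 3.48, -0.127, 0.069, -0.029, 6.0]
[-0.12, 1.64, 3.72, -0.127, 0.069, -0.029, 6.0]
[-0.42, 1.15, 3.88, -0.127, 0.069, -0.029, 6.0]
--
[2.5, 0.0, 0.0, 0.0, 0.0, 0.0, 6.0]
[2.5, 0.0, 0.0, 0.0, 0.0, 0.0, 6.0]
--
8 rows
```

>>> arm_command(
  plan=[
    [1, 3.2, 2.3, -0.127, 0.07, -0.029, 6],
    [0.8, 2.9, 2.8, -0.127, 0.07, -0.029, 6],
    [0.5, 2.5, 3.2, -0.127, 0.07, -0.029, 6],
    [0.2, 2.1, 3.5, -0.127, 0.07, -0.029, 6],
    [-0.1, 1.6, 3.7, -0.127, 0.07, -0.029, 6],
    [-0.4, 1.2, 3.9, -0.127, 0.07, -0.029, 6],
    [1, 0, 0, 0, 0, 0, 6],
    [0, 0, 0, 0, 0, 0, 6],
  ],
)

```text
time: 7.75
position: [0.4879, 0.2496, 0.285]
tool_rot: [0.612, -0.596, -0.379, -0.357]
ft_force: [-0.1, -0.8, 0.0]
grip_width: 0.0599
```

```bash
python3 - <<'E'
from h import *
st()
i,P=cloud("wrist");cv2.imwrite("pics/w3.png",i)
L=(P-O)@SR*1000
h=cv2.cvtColor(i,cv2.COLOR_BGR2HSV);H,S,V=[h[...,k].astype(int) for k in range(3)]
m=((H<6)|(H>174))&(S>150)&(V>60)&(L[...,2]>190)&(L[...,0]<-95)
q=L[m];print('handle',len(q),np.percentile(q,[1,50,99],axis=0).round(1).tolist())
rows([tgt(0,.45,50),tgt(0,.45,0)],4.0,dmax=.03)
E
```

```text
t 7.75 stand [-150.3  124.3  285. ] x [-0.003 -0.459 -0.888] y [-1.    -0.021  0.014] F [-0.1 -0.8  0. ] w 0.0599 q [ 0.5   0.5   1.4  -0.42  1.49 -1.03]
handle 1384 [[-171.5, 84.1, 227.9], [-146.4, 93.0, 234.7], [-120.0, 97.1, 237.0]]
[1.75, -0.2, -0.31, 0.012, -0.013, -0.001, 4.0]
[1.75, -0.2, -0.33, 0.012, -0.013, -0.001, 4.0]
--
[2.5, -0.0, -0.0, 0.0, 0.0, 0.0, 4.0]
[2.5, -0.0, -0.0, 0.0, 0.0, 0.0, 4.0]
--
4 rows
```

View pics/w3.png

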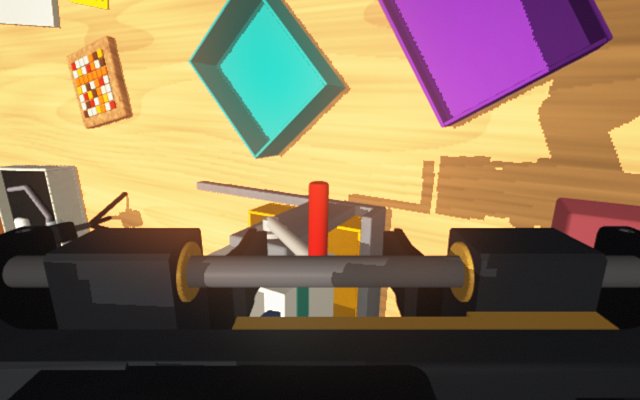

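The red bar runs between the open fingers at about (318,215). I'll descend and straddle it with a loose grip, so it can turn between the pads.

>>> arm_command(
  plan=[
    [1.8, -0.2, -0.4, 0.01, -0.01, 0, 4.5],
    [1.8, -0.2, -0.3, 0.01, -0.01, 0, 4.5],
    [2.5, 0, 0, 0, 0, 0, 4.5],
    [2.5, 0, 0, 0, 0, 0, 4.5],
    [0, 0, 0, 0, 0, 0, 2.2],
    [0, 0, 0, 0, 0, 0, 2.2],
    [0, 0, 0, 0, 0, 0, 2.2],
  ],
  grip_force=15,
)

```text
time: 8.68
position: [0.4991, 0.1979, 0.216]
tool_rot: [0.599, -0.597, -0.374, -0.38]
ft_force: [-0.4, 2.6, -0.5]
grip_width: 0.0252
```

```bash
cat >> h.py <<'E'
def now():
    o,Rt,p=pose();g=SR.T@(p-.019*Rt[:,0]-O)*1000;x=SR.T@Rt[:,0]
    th=np.arctan2(-g[1],g[2]-165);print('grasp pt',g.round(1),'r',round(np.hypot(g[1],g[2]-165),1),'t',round(th+.95,3),'a',round(np.arctan2(-x[1],-x[2]),3))
def arc(t0,t1,n,a0,a1,grip,r=None):
    for k in range(n):
        f=lambda s:tgt(t0+(t1-t0)*s,a0+(a1-a0)*s)
        (p,A),(q,B)=f(k/n),f((k+1)/n)
        if k==0: p,A=pose()[2],pose()[1]
        print([*(float(v) for v in (A.T@(q-p)*100).round(2)),*(float(v) for v in R.from_matrix(A.T@B).as_rotvec().round(3)),grip])
E
python3 - <<'E'
from h import *
st();now()
arc(0.,.6,10,.45,.25,2.2)
E
```

```text
t 8.68 stand [-139.9   72.4  216. ] x [-0.    -0.432 -0.902] y [-1.     0.017 -0.008] F [-0.4  2.6 -0.5] w 0.0252 q [ 0.4   0.53  1.54 -0.43  1.27 -1.  ]
grasp pt [-139.9   80.6  233.2] r 105.5 t 0.081 a 0.446
[-0.31, 0.62, 0.42, -0.018, -0.016, 0.0, 2.2]
[-0.28, 0.0, -0.56, 0.0, -0.02, -0.0, 2.2]
[-0.25, -0.0, -0.57, -0.0, -0.02, 0.0, 2.2]
[-0.23, -0.0, -0.58, 0.0, -0.02, -0.0, 2.2]
[-0.2, 0.0, -0.59, -0.0, -0.02, -0.0, 2.2]
[-0.18, -0.0, -0.6, -0.0, -0.02, -0.0, 2.2]
[-0.15, 0.0, -0.6, 0.0, -0.02, 0.0, 2.2]
[-0.13, 0.0, -0.61, -0.0, -0.02, -0.0, 2.2]
[-0.1, 0.0, -0.61, 0.0, -0.02, -0.0, 2.2]
[-0.07, -0.0, -0.62, -0.0, -0.02, 0.0, 2.2]
```

>>> arm_command(
  plan=[
    [0, 0.5, 0.5, 0, 0, 0, 2.4],
    [0, 0, 0.2, 0, 0, 0, 2.2],
    [0, 0, 0, 0, 0, 0, 2.0],
    [0, 0, 0, 0, 0, 0, 2.0],
  ],
)

```text
time: 9.18
position: [0.4944, 0.2049, 0.2145]
tool_rot: [0.601, -0.597, -0.373, -0.38]
ft_force: [0.1, -0.2, -1.0]
grip_width: 0.0203
```

```bash
python3 - <<'E'
from h import *
st();now()
arc(0.,.6,10,.45,.25,2.0)
E
```

```text
t 9.18 stand [-144.4   79.4  214.5] x [ 0.003 -0.433 -0.901] y [-1.     0.015 -0.011] F [ 0.1 -0.2 -1. ] w 0.0203 q [ 0.41  0.53  1.55 -0.43  1.27 -0.98]
grasp pt [-144.5   87.7  231.6] r 110.1 t 0.029 a 0.448
[-0.14, 0.15, -0.28, -0.018, -0.018, 0.004, 2.0]
[-0.28, 0.0, -0.56, 0.0, -0.02, -0.0, 2.0]
[-0.25, -0.0, -0.57, -0.0, -0.02, 0.0, 2.0]
[-0.23, -0.0, -0.58, 0.0, -0.02, -0.0, 2.0]
[-0.2, 0.0, -0.59, -0.0, -0.02, -0.0, 2.0]
[-0.18, -0.0, -0.6, -0.0, -0.02, -0.0, 2.0]
[-0.15, 0.0, -0.6, 0.0, -0.02, 0.0, 2.0]
[-0.13, 0.0, -0.61, -0.0, -0.02, -0.0, 2.0]
[-0.1, 0.0, -0.61, 0.0, -0.02, -0.0, 2.0]
[-0.07, -0.0, -0.62, -0.0, -0.02, 0.0, 2.0]
```

>>> arm_command(
  plan=[
    [-0.2, 0, -0.4, 0, -0.02, 0, 2],
    [-0.3, 0, -0.6, 0, -0.02, 0, 2],
    [-0.25, 0, -0.6, 0, -0.02, 0, 2],
    [-0.25, 0, -0.6, 0, -0.02, 0, 2],
    [-0.2, 0, -0.6, 0, -0.02, 0, 2],
    [-0.2, 0, -0.6, 0, -0.02, 0, 2],
  ],
)

```text
time: 9.93
position: [0.4947, 0.1784, 0.242]
tool_rot: [0.575, -0.57, -0.411, -0.419]
ft_force: [1.0, 1.3, -1.9]
grip_width: 0.0199
```

```bash
python3 - <<'E'
from h import *
st();now()
img,P=cloud("top");L=(P-O)@SR*1000
h=cv2.cvtColor(img,cv2.COLOR_BGR2HSV);H,S,V=[h[...,k].astype(int) for k in range(3)]
m=((H<6)|(H>174))&(S>150)&(V>60)&(L[...,2]>190)&(L[...,0]<-95)&(L[...,0]>-190)
q=L[m];print('handle',len(q),np.percentile(q,[1,50,99],axis=0).round(1).tolist() if len(q) else'')
E
```

```text
t 9.93 stand [-144.5   53.   242. ] x [ 0.008 -0.311 -0.95 ] y [-1.     0.014 -0.013] F [ 1.   1.3 -1.9] w 0.0199 q [ 0.31  0.44  1.59 -0.33  1.22 -1.13]
grasp pt [-144.7   58.9  260.1] r 111.9 t 0.395 a 0.317
handle 0
```

```bash
python3 - <<'E'
from h import *
i,_=optics.camera("scene");cv2.imwrite("pics/s4.png",cv2.resize(i[100:300,270:520],None,fx=3,fy=3))
arc(.395,1.0,8,.317,-.05,2.0)
E
```

```text
[0.03, 0.13, -0.67, -0.019, -0.047, 0.008, 2.0]
[-0.14, 0.0, -0.73, -0.0, -0.046, 0.0, 2.0]
[-0.12, -0.0, -0.74, 0.0, -0.046, -0.0, 2.0]
[-0.09, 0.0, -0.74, -0.0, -0.046, 0.0, 2.0]
[-0.07, -0.0, -0.74, -0.0, -0.046, -0.0, 2.0]
[-0.04, 0.0, -0.74, -0.0, -0.046, 0.0, 2.0]
[-0.02, 0.0, -0.74, 0.0, -0.046, -0.0, 2.0]
[0.0, -0.0, -0.74, -0.0, -0.046, 0.0, 2.0]
```

View pics/s4.png

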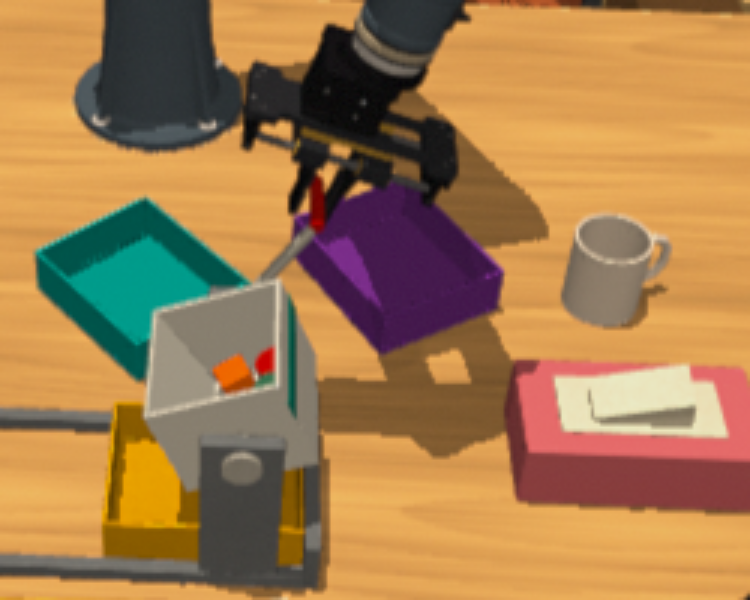

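The tub is tilting with the bar, which is held between the fingers at about (315,200). Continuing.

>>> arm_command(
  plan=[
    [0.0, 0, -0.7, 0, -0.047, 0, 2],
    [-0.1, 0, -0.75, 0, -0.046, 0, 2],
    [-0.1, 0, -0.75, 0, -0.046, 0, 2],
    [-0.1, 0, -0.75, 0, -0.046, 0, 2],
    [-0.05, 0, -0.75, 0, -0.046, 0, 2],
    [-0.05, 0, -0.75, 0, -0.046, 0, 2],
    [0, 0, -0.75, 0, -0.046, 0, 2],
    [0, 0, -0.75, 0, -0.046, 0, 2],
  ],
)

```text
time: 11.02
position: [0.4955, 0.1225, 0.2574]
tool_rot: [-0.487, 0.478, 0.513, 0.521]
ft_force: [0.9, 2.7, -0.5]
grip_width: 0.0198
```

```bash
python3 - <<'E'
from h import *
st();now()
arc(1.0,1.6,8,-.05,-.4,2.0)
E
```

```text
t 11.03 stand [-144.6   -2.9  257.4] x [ 0.018  0.069 -0.997] y [-1.     0.013 -0.017] F [ 0.9  2.7 -0.5] w 0.0198 q [-0.02  0.32  1.7   0.08  1.11 -1.63]
grasp pt [-144.9   -4.2  276.3] r 111.4 t 0.988 a -0.069
[0.15, 0.14, -0.92, -0.012, -0.024, 0.018, 2.0]
[0.05, -0.0, -0.74, 0.0, -0.044, -0.0, 2.0]
[0.08, 0.0, -0.74, 0.0, -0.044, 0.0, 2.0]
[0.11, -0.0, -0.73, -0.0, -0.044, -0.0, 2.0]
[0.13, 0.0, -0.73, 0.0, -0.044, 0.0, 2.0]
[0.16, -0.0, -0.73, -0.0, -0.044, -0.0, 2.0]
[0.18, -0.0, -0.72, 0.0, -0.044, 0.0, 2.0]
[0.21, 0.0, -0.71, -0.0, -0.044, -0.0, 2.0]
```

>>> arm_command(
  plan=[
    [0.15, 0.1, -0.85, -0.012, -0.03, 0.018, 2],
    [0.05, 0, -0.75, 0, -0.044, 0, 2],
    [0.1, 0, -0.75, 0, -0.044, 0, 2],
    [0.1, 0, -0.75, 0, -0.044, 0, 2],
    [0.15, 0, -0.75, 0, -0.044, 0, 2],
    [0.15, 0, -0.7, 0, -0.044, 0, 2],
    [0.2, 0, -0.7, 0, -0.044, 0, 2],
    [0.2, 0, -0.7, 0, -0.044, 0, 2],
  ],
)

```text
time: 12.02
position: [0.495, 0.0679, 0.2376]
tool_rot: [-0.387, 0.38, 0.599, 0.589]
ft_force: [1.0, 1.8, 1.6]
grip_width: 0.0202
```

```bash
python3 - <<'E'
from h import *
st();now()
arc(1.58,2.17,9,-.42,-.75,2.0)
E
```

```text
t 12.03 stand [-145.9  -57.5  237.6] x [ 0.     0.412 -0.911] y [-1.    -0.002 -0.001] F [1.  1.8 1.6] w 0.0202 q [-0.34  0.38  1.75  0.43  1.2  -2.12]
grasp pt [-145.9  -65.3  254.9] r 111.1 t 1.578 a -0.425
[0.28, 0.01, -0.64, 0.003, -0.032, 0.0, 2.0]
[0.19, 0.0, -0.62, -0.0, -0.037, -0.0, 2.0]
[0.21, 0.0, -0.62, 0.0, -0.037, 0.0, 2.0]
[0.23, -0.0, -0.61, 0.0, -0.037, 0.0, 2.0]
[0.25, 0.0, -0.61, -0.0, -0.037, 0.0, 2.0]
[0.27, 0.0, -0.6, 0.0, -0.037, -0.0, 2.0]
[0.29, -0.0, -0.59, -0.0, -0.037, -0.0, 2.0]
[0.31, -0.0, -0.58, 0.0, -0.037, 0.0, 2.0]
[0.33, 0.0, -0.57, -0.0, -0.037, -0.0, 2.0]
```

>>> arm_command(
  plan=[
    [0.25, 0, -0.65, 0, -0.032, 0, 2],
    [0.2, 0, -0.6, 0, -0.035, 0, 2],
    [0.2, 0, -0.6, 0, -0.035, 0, 2],
    [0.25, 0, -0.6, 0, -0.035, 0, 2],
    [0.25, 0, -0.6, 0, -0.035, 0, 2],
    [0.25, 0, -0.6, 0, -0.035, 0, 2],
    [0.3, 0, -0.6, 0, -0.035, 0, 2],
    [0.3, 0, -0.6, 0, -0.035, 0, 2],
  ],
)

```text
time: 13.02
position: [0.4948, 0.0372, 0.1972]
tool_rot: [-0.295, 0.289, 0.65, 0.638]
ft_force: [0.2, -0.0, 2.5]
grip_width: 0.02
```

```bash
python3 - <<'E'
from h import *
st();now()
arc(2.07,2.2,2,-.7,-.75,2.0)
E
```

```text
t 13.03 stand [-146.5  -88.2  197.2] x [-0.003  0.659 -0.752] y [-1.    -0.005 -0.001] F [ 0.2 -0.   2.5] w 0.02 q [-0.53  0.54  1.78  0.62  1.31 -2.44]
grasp pt [-146.4 -100.8  211.5] r 111.0 t 2.088 a -0.719
[0.31, -0.05, -0.41, 0.004, -0.006, -0.003, 2.0]
[0.34, -0.0, -0.58, -0.0, -0.025, -0.0, 2.0]
```

>>> arm_command(
  plan=[
    [0.3, 0, -0.5, 0, 0, 0, 2],
    [0.3, 0, -0.5, 0, 0, 0, 2],
    [0.1, 0, -0.3, 0, 0, 0, 2],
    [0, 0, 0, 0, 0, 0, 2],
  ],
)

```text
time: 13.52
position: [0.494, 0.0361, 0.1865]
tool_rot: [-0.288, 0.284, 0.653, 0.64]
ft_force: [-0.0, 0.7, -0.1]
grip_width: 0.02
```

```bash
python3 - <<'E'
from h import *
st();now()
i,_=optics.camera("scene");j,_=optics.camera("top")
cv2.imwrite("pics/s5.png",np.hstack([cv2.resize(i[130:300,220:420],(600,510),interpolation=cv2.INTER_CUBIC)[:,:400],cv2.resize(j[120:225,255:395],(400,300)).copy() if 0 else cv2.resize(j[120:250,280:380],(392,510),interpolation=cv2.INTER_CUBIC)]))
E
```

```text
t 13.53 stand [-147.3  -89.3  186.5] x [-0.005  0.672 -0.74 ] y [-1.    -0.005  0.002] F [-0.   0.7 -0.1] w 0.02 q [-0.54  0.57  1.78  0.63  1.3  -2.47]
grasp pt [-147.2 -102.   200.5] r 108.0 t 2.186 a -0.737
```

View pics/s5.png

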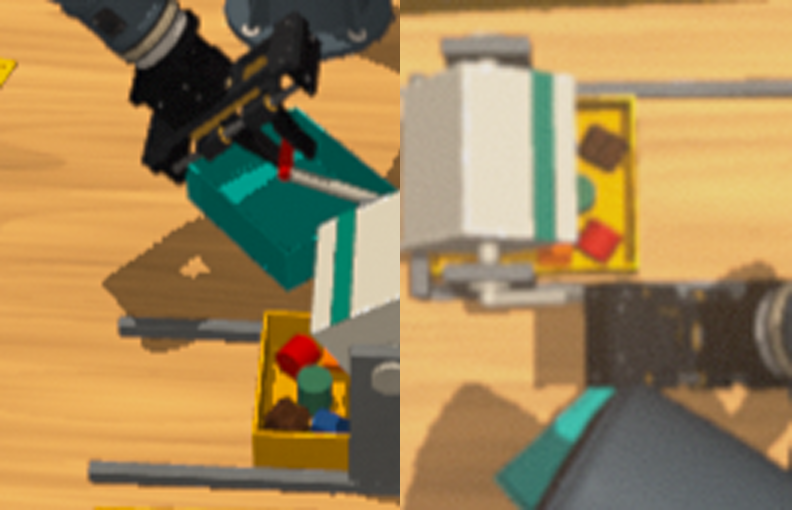

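All five pieces are visible in the tin: red, orange, green, brown and blue. Now I'll bring the tub back upright.

```bash
python3 - <<'E'
from h import *
arc(2.15,1.45,11,-.73,-.35,2.0)
E
```

```text
[-0.65, -0.13, 0.83, 0.002, 0.041, -0.005, 2.0]
[-0.28, -0.0, 0.58, 0.0, 0.035, -0.0, 2.0]
[-0.26, 0.0, 0.58, -0.0, 0.035, 0.0, 2.0]
[-0.24, -0.0, 0.59, -0.0, 0.035, -0.0, 2.0]
[-0.22, 0.0, 0.6, -0.0, 0.035, 0.0, 2.0]
[-0.2, -0.0, 0.6, -0.0, 0.035, 0.0, 2.0]
[-0.18, 0.0, 0.61, 0.0, 0.035, -0.0, 2.0]
[-0.16, -0.0, 0.62, -0.0, 0.035, -0.0, 2.0]
[-0.14, 0.0, 0.62, 0.0, 0.035, 0.0, 2.0]
[-0.12, -0.0, 0.62, 0.0, 0.035, 0.0, 2.0]
[-0.1, 0.0, 0.63, -0.0, 0.035, 0.0, 2.0]
```

>>> arm_command(
  plan=[
    [-0.5, 0, 0.7, 0, 0.04, 0, 2],
    [-0.3, 0, 0.6, 0, 0.035, 0, 2],
    [-0.25, 0, 0.6, 0, 0.035, 0, 2],
    [-0.25, 0, 0.6, 0, 0.035, 0, 2],
    [-0.2, 0, 0.6, 0, 0.035, 0, 2],
    [-0.2, 0, 0.6, 0, 0.035, 0, 2],
    [-0.2, 0, 0.6, 0, 0.035, 0, 2],
    [-0.15, 0, 0.6, 0, 0.035, 0, 2],
    [-0.15, 0, 0.6, 0, 0.035, 0, 2],
    [-0.1, 0, 0.6, 0, 0.035, 0, 2],
  ],
)

```text
time: 14.88
position: [0.4931, 0.0673, 0.2371]
tool_rot: [-0.413, 0.403, 0.583, 0.571]
ft_force: [-0.6, -2.4, 0.9]
grip_width: 0.0202
```

```bash
python3 - <<'E'
from h import *
st();now()
arc(1.45,.75,10,-.37,.15,2.0)
E
```

```text
t 14.88 stand [-147.7  -58.   237.1] x [-0.001  0.333 -0.943] y [-1.    -0.008 -0.001] F [-0.6 -2.4  0.9] w 0.0202 q [-0.29  0.36  1.75  0.35  1.16 -2.05]
grasp pt [-147.7  -64.4  255. ] r 110.6 t 1.571 a -0.339
[-0.33, -0.19, 2.04, 0.008, 0.021, -0.001, 2.0]
[-0.06, 0.0, 0.67, 0.0, 0.052, -0.0, 2.0]
[-0.05, -0.0, 0.67, -0.0, 0.052, -0.0, 2.0]
[-0.03, 0.0, 0.67, -0.0, 0.052, 0.0, 2.0]
[-0.02, -0.0, 0.67, -0.0, 0.052, 0.0, 2.0]
[-0.01, 0.0, 0.67, 0.0, 0.052, 0.0, 2.0]
[0.01, -0.0, 0.67, -0.0, 0.052, -0.0, 2.0]
[0.02, 0.0, 0.67, -0.0, 0.052, -0.0, 2.0]
[0.04, 0.0, 0.67, -0.0, 0.052, 0.0, 2.0]
[0.05, 0.0, 0.67, -0.0, 0.052, -0.0, 2.0]
```

>>> arm_command(
  plan=[
    [-0.15, 0, 0.7, 0, 0.04, 0, 2],
    [-0.15, 0, 0.7, 0, 0.04, 0, 2],
    [-0.1, 0, 0.7, 0, 0.045, 0, 2],
    [-0.05, 0, 0.7, 0, 0.045, 0, 2],
    [-0.05, 0, 0.7, 0, 0.045, 0, 2],
    [0, 0, 0.7, 0, 0.045, 0, 2],
    [0, 0, 0.7, 0, 0.045, 0, 2],
    [0, 0, 0.7, 0, 0.045, 0, 2],
    [0, 0, 0.7, 0, 0.045, 0, 2],
    [0, 0, 0.7, 0, 0.045, 0, 2],
  ],
)

```text
time: 16.12
position: [0.4919, 0.1329, 0.2577]
tool_rot: [0.544, -0.522, -0.466, -0.463]
ft_force: [1.0, -1.5, -1.5]
grip_width: 0.0199
```

```bash
python3 - <<'E'
from h import *
st();now()
arc(.93,.3,10,.1,.38,2.0)
E
```

```text
t 16.12 stand [-148.     7.5  257.7] x [ 0.018 -0.136 -0.991] y [-1.    -0.012 -0.017] F [ 1.  -1.5 -1.5] w 0.0199 q [ 0.13  0.34  1.66 -0.15  1.14 -1.4 ]
grasp pt [-148.3   10.1  276.6] r 112.0 t 0.86 a 0.136
[0.21, -0.19, -0.06, 0.009, -0.008, 0.018, 2.0]
[-0.01, -0.0, 0.64, -0.0, 0.028, -0.0, 2.0]
[0.01, 0.0, 0.64, 0.0, 0.028, -0.0, 2.0]
[0.04, -0.0, 0.64, -0.0, 0.028, -0.0, 2.0]
[0.06, 0.0, 0.64, 0.0, 0.028, 0.0, 2.0]
[0.09, -0.0, 0.63, -0.0, 0.028, 0.0, 2.0]
[0.11, 0.0, 0.63, 0.0, 0.028, 0.0, 2.0]
[0.13, 0.0, 0.63, 0.0, 0.028, -0.0, 2.0]
[0.16, -0.0, 0.62, 0.0, 0.028, 0.0, 2.0]
[0.18, 0.0, 0.62, -0.0, 0.028, 0.0, 2.0]
```

>>> arm_command(
  plan=[
    [0.1, -0.2, 0.65, 0, 0.025, 0.018, 2],
    [0.1, 0, 0.65, 0, 0.028, 0, 2],
    [0.1, 0, 0.65, 0, 0.028, 0, 2],
    [0.1, 0, 0.65, 0, 0.028, 0, 2],
    [0.1, 0, 0.65, 0, 0.028, 0, 2],
    [0.1, 0, 0.65, 0, 0.028, 0, 2],
    [0.15, 0, 0.65, 0, 0.028, 0, 2],
    [0.15, 0, 0.65, 0, 0.028, 0, 2],
    [0.2, 0, 0.65, 0, 0.028, 0, 2],
  ],
)

```text
time: 17.25
position: [0.4924, 0.1886, 0.234]
tool_rot: [0.596, -0.583, -0.395, -0.385]
ft_force: [-0.3, -1.8, 2.3]
grip_width: 0.0201
```

```bash
python3 - <<'E'
from h import *
st();now()
arc(.3,-0.02,6,.38,.5,2.0)
E
```

```text
t 17.25 stand [-146.7   63.2  234. ] x [ 0.001 -0.392 -0.92 ] y [-1.    -0.009  0.002] F [-0.3 -1.8  2.3] w 0.0201 q [ 0.37  0.48  1.56 -0.4   1.27 -1.07]
grasp pt [-146.7   70.6  251.5] r 111.7 t 0.265 a 0.403
[0.22, -0.07, 0.15, 0.009, -0.003, 0.001, 2.0]
[0.19, -0.0, 0.52, -0.0, 0.02, -0.0, 2.0]
[0.21, -0.0, 0.51, 0.0, 0.02, 0.0, 2.0]
[0.23, 0.0, 0.5, -0.0, 0.02, -0.0, 2.0]
[0.24, -0.0, 0.5, 0.0, 0.02, 0.0, 2.0]
[0.26, -0.0, 0.49, -0.0, 0.02, -0.0, 2.0]
```

>>> arm_command(
  plan=[
    [0.25, 0, 0.5, 0, 0.01, 0, 2],
    [0.25, 0, 0.5, 0, 0.01, 0, 2],
    [0.25, 0, 0.5, 0, 0.01, 0, 2],
    [0.25, 0, 0.5, 0, 0.01, 0, 2],
    [0.25, 0, 0.5, 0, 0.01, 0, 2],
  ],
)

```text
time: 17.88
position: [0.4918, 0.2075, 0.2105]
tool_rot: [0.607, -0.594, -0.379, -0.369]
ft_force: [0.2, -1.4, 1.2]
grip_width: 0.0201
```

>>> arm_command(
  plan=[
    [0.15, 0, 0.3, 0, 0, 0, 2],
    [0, 0, 0, 0, 0, 0, 2],
  ],
)

```text
time: 18.12
position: [0.4917, 0.2086, 0.2081]
tool_rot: [0.607, -0.595, -0.378, -0.367]
ft_force: [-0.4, -1.6, 1.7]
grip_width: 0.0198
```

```bash
python3 - <<'E'
from h import *
st();now()
E
```

```text
t 18.12 stand [-147.1   83.2  208.1] x [ 0.001 -0.445 -0.896] y [-1.    -0.009  0.003] F [-0.4 -1.6  1.7] w 0.0198 q [ 0.43  0.55  1.55 -0.44  1.27 -0.99]
grasp pt [-147.1   91.7  225.1] r 109.7 t -0.04 a 0.461
```

>>> arm_command(
  plan=[
    [0.15, 0, 0.3, 0, 0, 0, 2],
    [0.15, 0, 0.3, 0, 0, 0, 2],
  ],
)

```text
time: 18.38
position: [0.492, 0.208, 0.2067]
tool_rot: [0.61, -0.597, -0.374, -0.364]
ft_force: [-1.1, -5.7, 11.1]
grip_width: 0.0201
```

>>> arm_command(
  plan=[
    [0.15, 0, 0.4, 0, 0, 0, 2],
    [0.1, 0, 0.4, 0, 0, 0, 2],
  ],
)

```text
time: 18.62
position: [0.4921, 0.2076, 0.2063]
tool_rot: [0.612, -0.6, -0.368, -0.359]
ft_force: [-1.6, -9.7, 10.8]
grip_width: 0.0203
```

```bash
python3 - <<'E'
from h import *
st();now()
E
```

```text
t 18.62 stand [-146.8   82.2  206.3] x [ 0.001 -0.471 -0.882] y [-1.    -0.007  0.002] F [-1.6 -9.7 10.8] w 0.0203 q [ 0.44  0.56  1.54 -0.46  1.29 -0.97]
grasp pt [-146.8   91.1  223.1] r 108.1 t -0.053 a 0.49
```

The force has risen to about 15 N with no further motion, so the tub is on its upright stop. I'll relieve the pressure, open and withdraw.

>>> arm_command(
  plan=[
    [0, 0, -0.2, 0, 0, 0, 2.4],
    [0, 0, 0, 0, 0, 0, 4],
    [0, 0, 0, 0, 0, 0, 4.5],
    [0, 0, 0, 0, 0, 0, 4.5],
    [-2, 0, 0, 0, 0, 0, 4.5],
    [-4, 0, 0, 0, 0, 0, 4.5],
    [-5, 0, 0, 0, 0, 0, 4.5],
    [-4, 3, 0, 0, 0, 0, 4.5],
    [-3, 4, 0, 0, 0, 0, 4.5],
    [0, 4, 0, 0, 0, 0, 4.5],
  ],
)

```text
time: 19.88
position: [0.3799, 0.2929, 0.3675]
tool_rot: [0.609, -0.601, -0.372, -0.361]
ft_force: [0.0, 0.6, -0.6]
grip_width: 0.045
```

```bash
python3 - <<'E'
from h import *
st()
out=[]
for n in("top","scene"):
    img,P=cloud(n);L=(P-O)@SR*1000
    h=cv2.cvtColor(img,cv2.COLOR_BGR2HSV);H,S,V=[h[...,k].astype(int) for k in range(3)]
    m=((H<6)|(H>174))&(S>150)&(V>80)&(L[...,2]>190)&(L[...,0]<-95)&(L[...,0]>-190)
    q=L[m];print(n,'handle',len(q),np.percentile(q,[1,50,99],axis=0).round(1).tolist() if len(q) else '')
    m=(H>15)&(H<30)&(S>170)&(L[...,2]>40)&(L[...,2]<66)&(abs(L[...,0])<90)&(L[...,1]<-110)&(L[...,1]>-260)
    q=L[m];print('front',[ (c,np.percentile(q[abs(q[:,0]-c)<12,1],[5,50]).round(1).tolist()) for c in(-55,0,55) if (abs(q[:,0]-c)<12).sum()>3])
    w=(S<40)&(L[...,2]>205)&(L[...,2]<222)&(abs(L[...,0])<75)&(abs(L[...,1])<90)&(V>120)
    q=L[w]; print('tub rim y',np.percentile(q[:,1],[2,98]).round(1), 'z vs y slope', np.polyfit(q[:,1],q[:,2],1).round(3))
    out.append(cv2.resize(img[120:250,255:385] if n=="top" else img[180:310,230:400],(510 if n=='scene' else 390,390),interpolation=cv2.INTER_CUBIC)[:, :400])
cv2.imwrite("pics/f6.png",np.hstack(out))
i,_=optics.camera("top");a=cv2.imread("pics/top0.png");cv2.imwrite("pics/top6.png",i)
E
```

```text
t 19.88 stand [-257.7  169.1  367.5] x [-0.004 -0.464 -0.886] y [-1.    -0.004  0.007] F [ 0.   0.6 -0.6] w 0.045 q [ 0.66  0.35  1.41 -0.38  1.68 -0.91]
top handle 72 [[-168.9, 85.6, 229.7], [-139.8, 89.0, 234.5], [-110.4, 94.9, 239.1]]
front [(-55, [-120.3, -120.0]), (0, [-120.9, -117.5]), (55, [-118.1, -117.9])]
tub rim y [-66.7  49.9] z vs y slope [-1.00000e-03  2.12968e+02]
scene handle 69 [[-169.4, 84.8, 228.0], [-130.9, 89.8, 233.7], [-102.7, 94.2, 237.7]]
front [(-55, [-121.2, -119.8]), (0, [-120.3, -117.5]), (55, [-119.8, -117.6])]
tub rim y [-68.2  50.4] z vs y slope [3.00000e-03 2.13769e+02]
```

View pics/f6.png

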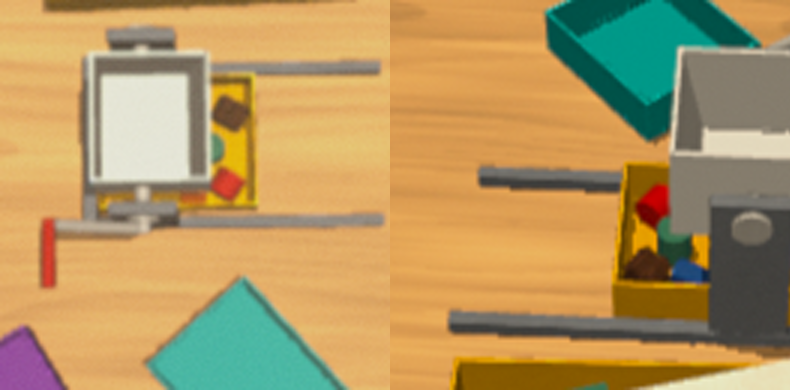

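The tub is empty and upright, with handle readings matching the start. The tin is home with the pieces in it. I'll do a quick check of the bystanders, then hand in.

```bash
python3 - <<'E'
from h import *
a,b=cv2.imread("pics/scene2.png"),optics.camera("scene")[0]
z=cv2.imread("pics/scene0.png")
def d(n,s): 
    y,x=s; print(n,[round(float(np.percentile(cv2.absdiff(k,b)[y,x],98)),1) for k in(z,a)])
d('tissues',np.s_[215:275,435:530]);d('mug',np.s_[168:212,455:495]);d('mosaic',np.s_[175:217,158:214]);d('camera',np.s_[220:280,140:185]);d('teal',np.s_[165:220,280:325]);d('purple',np.s_[190:216,395:440]);d('bigbox',np.s_[300:362,245:400])
workorder.hand_in()
E
```

```text
tissues [71.0, 85.0]
mug [97.0, 108.0]
mosaic [58.8, 206.0]
camera [3.0, 141.0]
teal [96.0, 85.0]
purple [97.0, 108.0]
bigbox [2.0, 16.0]
the job is handed in; nothing more can be done
```

```bash
python3 - <<'E'
from h import *
for f in("scene0","scene2"): pass
b=optics.camera("scene")[0];z=cv2.imread("pics/scene0.png")
cv2.imwrite("pics/end.png",np.vstack([z[130:300,120:540],b[130:300,120:540]]))
E
```

```text
the job is handed in; nothing more can be done
```

The tin is home against the back stop with all five pieces in it, and the tub is upright again. I handed the job in at about 20 s. My check that the other things on the desk stayed put was only partly conclusive.

- **Tin:** I pushed it along its guides until the force rose to about 27 N at the stop. Its front edge measured -118 to -121 mm in the stand's frame, where -122 is expected. It read the same after the tub had been turned over and back.
- **Pieces:** I turned the tub by the crank to its full tilt of about 2.15 rad, and all five pieces were visible in the tin. After I brought it back, the tub was empty.
- **Tub:** I brought it back until it met its upright stop, at about 15 N. The rim is level, and the handle measures the same as at the start (y ≈ 89 mm). The gripper was clear of everything before hand-in.
- **Other things on the desk:** a before/after picture difference showed no change for the camera and the large yellow box. It did show differences around the tissue box, mug, mosaic and the turquoise and purple tins. The arm and its shadow had moved across that area, which probably explains them. I saw no contact with any of these in the views I took. I tried to confirm with a last picture, but it was refused because the job was already handed in.

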